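# Rake the loose chips out of a mosaic joint

## Robot

A 6-joint arm with a two-finger parallel gripper is mounted at the origin on the work surface; the furniture and walls round the work are solid. World frame = base frame: x ahead of the robot, y to its left, z up, the work surface at z = 0. Lengths are in mm, angles in rad, forces in N, time in s.
With the tool pointing down it reaches from about 350 to 775 mm from the base axis. Payload 7.3 kg.
Tool frame: the origin (TCP) lies on the centre line of the jaws, within the pads' length; the fingertips stand 17 mm ahead of it and the grasp point (between the pads) lies 2 mm behind it; z points along the fingers, y is the line along which they close (so a half turn about z gives the same grasp; the last joint's range is limited). The gripper opens to 92 mm and grips with 3 to 60 N. Pads are 19 mm wide; open, the fingers measure 130 mm over their backs; the gripper's body (75 mm by 190 mm) begins 47 mm behind the grasp point.
Start: joints at [-1.482, 0.342, 1.524, -0, 1.275, -0.146], TCP at [122.162, -510.607, 243.741] pointing down, gripper open.
Joint ranges: [-2.53, 2.53], [-0.77, 2.02], [0.04, 2.7], [-1, 4.14], [0.28, 2.66], [-3.11, 3.11]. Speed limits (rad/s): [2.57, 2.57, 3.14, 3.14, 3.14, 3.14].

## Interface

Orientations are given as [roll, pitch, yaw] about the fixed x, y, z axes, in that order (R = Rz(yaw) Ry(pitch) Rx(roll)).
In Python, from plant import bot gives the robot as it stands. The module is installed in compiled form; this text tells all that it offers.
- The arm moves only by the shell command python3 -m pendant 'ROWS'. ROWS is JSON, a list of rows, each a list of 3 entries, a list of its own where there are three numbers: the shift along the world's x, y, z as a fraction of full scale, then the turn, a rotation vector about the world's x, y, z as a fraction of full scale, then the opening, from -1 (shut) to 1 (fully open), so that 0 is half open. In form: [[[tx, ty, tz], [rx, ry, rz], claw], ...]. A call has exactly 10 rows; each row shifts and turns the commanded pose from where the row before left it; what a row does not reach is not made up. Full scale, the value 1, is 30 mm for a shift and 0.12 rad for a turn. A row lasts 1/12 s, in which the tool goes at most 41.7 mm and 7.16 degrees, less where a joint would pass 70% of its speed; a pose out of reach is approached as far as the arm can. A call with a number of a shift or a turn outside -1 to 1 is refused whole. A call with a gripper value outside its range is refused whole. The fingers move at their own pace and stop on an object; the grip force is fixed at half the most. Time passes only in rows, so rows that do not move let the fingers close, or fill a call up. It gives the time, the measured TCP pose, the force, the opening and the grip force at its end, in the units of the state.
- bot.get_obs(): the state, without advancing time (a new reading comes with each control period).
- bot.capture(name): name is "scene" or "top" or "wrist"; returns the picture (384x512x3 uint8, blue, green, red); there is no depth.
- bot.camera_params(name): a dict with "fovy" (degrees; the focal length in pixels is half the picture's height over the tangent of half this angle, whatever the lens; pixels are square), "cx", "cy" (the principal point, pixels), "distortion" ([k1, k2, p1, p2, k3] as OpenCV has them; the pictures are not rectified), "camera_from_world" (4x4, takes a point from world to camera coordinates). Camera axes: x right, y down, z forward; pixel columns grow to the right and rows downward; lengths in mm; the calibration is good to about 2 mm. A picture is of the moment at which its call begins: read the wrist's pose just before it. camera_params takes no time and is no camera call; for the wrist camera it gives the pose at the moment of the call.
- bot.close_job(): hands the job in; it is judged then, once.
The state is a dict: "time": time; "joint_positions": joint angles; "dq": joint speeds; "tau": joint torques, N m; "tool_pos": TCP position; "tcp_rot": TCP orientation; "contact_force": force on the tool from outside, world axes, zero at the start; "moment": the same for the moment, N m; "grip_width": finger opening in mm; "finger_force": force on a finger pad.
Only numpy, scipy, OpenCV 4.12 (cv2) and the standard library are available. Lean on these libraries where they do the work, as an engineer would, in place of code of your own. Each camera call takes 0.05 s, during which the arm holds its last target. There are 200 camera calls.

## Task

Three loose stone chips lie in the open joint between the two mosaic panels and must come out before it is grouted. Take the joint raker from its stand, lower its tip to the bottom of the joint near the left end, behind all the chips, and draw it slowly (about 4 cm a second) and without forcing it along the whole joint and out at the right end, keeping it down in the joint, so that every chip is pushed off the board onto the bench there. Then hang the raker back in its stand and let go; touch the chips with the raker only and leave the wax pot, paint tube and tweezers where they are.

Things in the scene. Friction and masses are not known exactly. Their poses are not given: they have to be found in the camera images.
- joint_left (a point): The left end (the robot's left) of the joint, middle of its floor at the board's left edge. The joint is a straight channel between the panels, 16 mm wide, 262 mm long, open above and at both ends; floor 10 mm above the bench and 22 mm below the panels' surface. Axes: y along the joint towards its left end, x across it away from the robot, z up; at yaw 0 they are the world's.
- joint_right (a point): The right end of the same joint, middle of its floor at the board's right edge, 262 mm from joint_left, same axes. Here the chips must go over the edge, a 10 mm step down to the bench.
- raker_grip (a point): Joint raker, loose upright tool, 146 mm, about 70 g: middle of its round dark wooden handle (18 mm diameter, 71 mm from collar to domed top), on the axis, 108 mm above the tip. Under the handle a brass collar (32 mm diameter, 5 mm thick, underside 70 mm above the tip), then a round steel shank of 10 mm down to the tip. z runs up the axis. Starts hanging by its collar in the stand.
- raker_tip (a point): The raker's lower end: centre of its flat end, 108 mm below raker_grip on the axis; the shank is 10 mm in diameter, its end bevelled by 2.5 mm.
- raker: The joint raker as a whole, origin at its tip, z up its axis.
- stand_hole (a point): Stand, a fixed C-shaped steel bracket on a wooden foot (85 x 75 mm): centre of the 20 mm hole in its 6 mm top plate (60 x 56 mm, nothing above it), at the plate's upper face, 85 mm above the bench. The shank hangs through the hole, the collar rests on the plate; hung, raker_grip is 38 mm above this point and the tip 15 mm above the bench.
- board: Board fixed on the bench: grey cement backer board 10 mm thick, 530 mm across the joint by 262 mm along it, carrying two mosaic panels of 232 x 262 mm (surface 32 mm above the bench, granules to 35 mm) with the joint between them. Origin at the centre of its underside; y along the joint to the left, x across it, z up.
- chip_1: Loose white stone chip, about 9 x 11 x 7 mm, 10 g, origin at its centre; starts on the joint's floor, 36 to 66 mm left of the joint's middle (the leftmost)
- chip_2: Loose white stone chip, about 10 x 9 x 8 mm, 10 g, origin at its centre; starts on the joint's floor, within 18 mm of the joint's middle
- chip_3: Loose white stone chip, about 8 x 10 x 7 mm, 10 g, origin at its centre; starts on the joint's floor, 36 to 80 mm right of the joint's middle
- wax_pot: Bystander: white round wax pot, 120 mm wide, 105 mm high, on the bench left of the board's far panel; origin at the centre of its underside.
- paint_tube: Bystander: blue paint tube lying on the bench to the right of the board, 110 x 38 x 27 mm; origin at the centre of its underside.
- tweezers: Bystander: steel tweezers lying on the bench to the right of the board, nearer the robot, 123 x 17 x 10 mm; origin at the centre of its underside.
Mind the look-alikes: they are no part of the job. Leave any green look-alike of the part that bears stand_hole alone.

How it is judged (in metres and radians):
On the way, in this order (a step that is already met when the one before it is completed fails the run):
1. the raker's tip is down in the joint near its left end, behind all the chips (x of raker_tip in the frame of joint_right between -0.008 and 0.008 m and z of raker_tip in the frame of joint_right below 0.009 m and y of raker_tip in the frame of joint_right between 0.205 and 0.262 m), for 0.05 s.
2. the tip, still down in the joint, passes the left quarter (x of raker_tip in the frame of joint_right between -0.008 and 0.008 m and z of raker_tip in the frame of joint_right below 0.009 m and y of raker_tip in the frame of joint_right between 0.155 and 0.185 m), for 0.05 s.
3. the tip, still down in the joint, passes the middle (x of raker_tip in the frame of joint_right between -0.008 and 0.008 m and z of raker_tip in the frame of joint_right below 0.009 m and y of raker_tip in the frame of joint_right between 0.115 and 0.147 m), for 0.05 s.
4. the tip, still down in the joint, passes the right quarter (x of raker_tip in the frame of joint_right between -0.008 and 0.008 m and z of raker_tip in the frame of joint_right below 0.009 m and y of raker_tip in the frame of joint_right between 0.06 and 0.095 m), for 0.05 s.
5. the tip, still down in the joint, comes to its right end (x of raker_tip in the frame of joint_right between -0.008 and 0.008 m and z of raker_tip in the frame of joint_right below 0.009 m and y of raker_tip in the frame of joint_right between -0.01 and 0.025 m), for 0.05 s.
At the end, for the whole second after the job is handed in: All three chips lie still off the board's right edge, centres 1 to 150 mm past it, under 18 mm high and within 120 mm either side of the joint's line; the raker hangs still in its stand by its collar (axis within 14 mm of the hole's centre, tilt under 0.15 rad, height within 4 mm of hanging) (y of chip_1 in the frame of joint_right between -0.15 and -0.001 m and x of chip_1 in the frame of joint_right between -0.12 and 0.12 m and height (world z) of each of chip_1, chip_2, chip_3 below 0.018 m and linear speed of each of chip_1, chip_2, chip_3, raker below 0.02 m/s and y of chip_2 in the frame of joint_right between -0.15 and -0.001 m and x of chip_2 in the frame of joint_right between -0.12 and 0.12 m and y of chip_3 in the frame of joint_right between -0.15 and -0.001 m and x of chip_3 in the frame of joint_right between -0.12 and 0.12 m and horizontal distance between raker_grip and stand_hole below 0.014 m and angle between raker_grip's own z axis and vertical below 0.15 rad and z of raker_grip in the frame of stand_hole between 0.034 and 0.043 m); the robot touches nothing.
It fails at once if the raker moves faster than 0.12 m/s while its tip is down in the joint (x of raker_tip in the frame of joint_right between -0.008 and 0.008 m and z of raker_tip in the frame of joint_right below 0.016 m and y of raker_tip in the frame of joint_right between 0 and 0.262 m and linear speed of raker above 0.12 m/s).
It fails at once if the raker is forced against the board or panels with more than 40 N (contact force between raker and board above 40 N).
It fails at once if the fingers touch a chip (contact force between the fingers and chip_1 above 0.3 N or contact force between the fingers and chip_2 above 0.3 N or contact force between the fingers and chip_3 above 0.3 N).
It fails at once if the wax pot, paint tube or tweezers are moved more than 25 mm (distance of any of wax_pot, paint_tube, tweezers from where it was at the start of the episode above 0.025 m).
It also fails if it takes over 67 s, if anything falls off the work surface, if the arm or the gripper's body presses on something with over 40 N, if the wrist force passes 120 N, or if a joint passes its speed limit or range.

## Working session

There is one attempt and no reset: what is moved stays moved. The work goes in short steps, Python scripts to look and compute and a shell command to move; the robot and the scene stay as the last step left them, time stands still between calls to the robot, and variables do not carry over. Pictures are saved under pics/ and viewed, at most 10 in all, crops included, and the job is handed in when it is done.

```bash
mkdir -p pics; python3 - <<'E'
from plant import bot
import cv2,numpy as np
o=bot.get_obs();print({k:np.round(v,3).tolist() for k,v in o.items()})
for n in ("scene","top"):
    p=bot.camera_params(n);print(n,p["fovy"],p["cx"],p["cy"],p["distortion"]);print(np.round(p["camera_from_world"],3))
    im=bot.capture(n);cv2.imwrite(f"pics/{n}0.png",im)
a=cv2.imread("pics/scene0.png");b=cv2.imread("pics/top0.png")
E
```

```text
{'time': 0.0, 'joint_positions': [-1.482, 0.343, 1.525, 0.0, 1.275, -0.146], 'dq': [-0.0, 0.002, -0.0, 0.0, -0.002, 0.0], 'tau': [0.002, -43.124, -24.422, 0.072, 0.056, -0.0], 'tool_pos': [122.113, -510.217, 243.034], 'tcp_rot': [-3.14, -0.0, 0.235], 'contact_force': [0.845, -0.316, 0.555], 'moment': [-0.005, 0.009, -0.032], 'finger_force': 0.0, 'grip_width': 91.912}
scene 47.555924466925376 253.9862204486686 194.77861904977348 [-0.01329327  0.          0.          0.          0.        ]
[[-8.140000e-01 -5.800000e-01 -1.800000e-02  4.246560e+02]
 [-3.110000e-01  4.630000e-01 -8.300000e-01  2.645430e+02]
 [ 4.900000e-01 -6.710000e-01 -5.570000e-01  1.227441e+03]
 [ 0.000000e+00  0.000000e+00  0.000000e+00  1.000000e+00]]
top 54.50942496254732 258.37420221273584 194.52813260506525 [-0.08677309  0.          0.          0.          0.        ]
[[ 1.400000e-02 -1.000000e+00  8.000000e-03 -4.287000e+01]
 [-9.930000e-01 -1.500000e-02 -1.210000e-01  5.526590e+02]
 [ 1.210000e-01 -6.000000e-03 -9.930000e-01  1.180065e+03]
 [ 0.000000e+00  0.000000e+00  0.000000e+00  1.000000e+00]]
```

View pics/scene0.png

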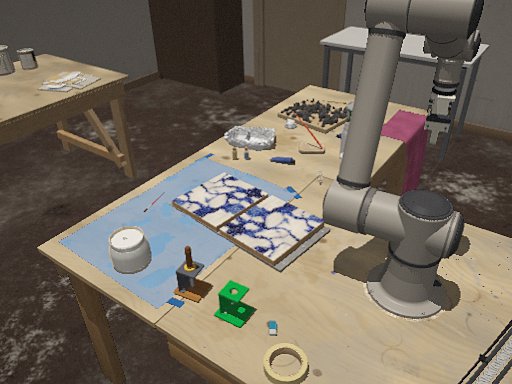

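View pics/top0.png

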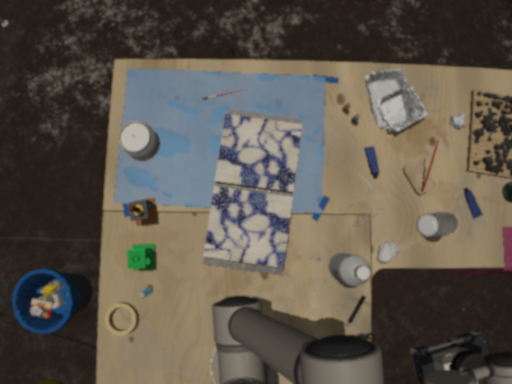

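The scene and top pictures show the raker (dark handle) in the grey stand at scene (188,265) / top (140,211). The green look-alike stand is at scene (234,300) / top (141,257) and is empty. The joint runs from about top (217,184) to (297,192). 

Candidates for the stand are grey with raker, top (140,211), which I choose, and green, top (141,257), which I reject. I'll check the choice in a close crop.

```bash
cat > h.py <<'E'
import cv2,numpy as np
from plant import bot
def cam(p):
    f=192/np.tan(np.radians(p["fovy"])/2)
    return np.array([[f,0,p["cx"]],[0,f,p["cy"]],[0,0,1.]]),np.array(p["distortion"],float),np.array(p["camera_from_world"])
def ray(p,uv):
    K,d,T=cam(p);n=cv2.undistortPoints(np.array([[uv]],float),K,d)[0,0]
    R=T[:3,:3];return -R.T@T[:3,3],R.T@np.array([n[0],n[1],1])
def at_z(p,uv,z):
    c,r=ray(p,uv);return c+r*(z-c[2])/r[2]
def proj(p,X):
    K,d,T=cam(p);return cv2.projectPoints(np.array(X,float).reshape(-1,1,3),cv2.Rodrigues(T[:3,:3])[0],T[:3,3],K,d)[0][:,0]
def tri(obs):
    A=np.zeros((3,3));b=np.zeros(3)
    for p,uv in obs:
        c,r=ray(p,uv);r/=np.linalg.norm(r);M=np.eye(3)-np.outer(r,r);A+=M;b+=M@c
    return np.linalg.solve(A,b)
E
python3 - <<'E'
from h import *
t=cv2.imread("pics/top0.png");s=cv2.imread("pics/scene0.png")
r=lambda im,x,y,w,h,k:cv2.resize(im[y:y+h,x:x+w],None,fx=k,fy=k,interpolation=cv2.INTER_CUBIC)
a=r(t,205,165,100,50,4);b=r(s,165,235,100,100,3);c=r(t,115,185,75,100,3)
out=np.zeros((520,600,3),np.uint8);out[:200,:400]=a;out[210:510,:300]=b;out[210:510,320:545]=c
cv2.imwrite("pics/crop1.png",out)
p=bot.camera_params("top");q=bot.camera_params("scene")
for uv,z in [((217,184),32),((297,192),32),((223,112),10),((302,121),10),((204,263),10),((283,272),10),((140,211),85),((139,140),105),((372,162),27),((357,308),10)]:print(uv,at_z(p,uv,z).round())
E
```

```text
(217, 184) [586. 101.  32.]
(297, 192) [ 564. -161.   32.]
(223, 112) [839.  90.  10.]
(302, 121) [ 812. -181.   10.]
(204, 263) [329. 139.  10.]
(283, 272) [ 303. -119.   10.]
(140, 211) [490. 334.  85.]
(139, 140) [712. 343. 105.]
(372, 162) [ 669. -414.   27.]
(357, 308) [ 189. -361.   10.]
```

View pics/crop1.png

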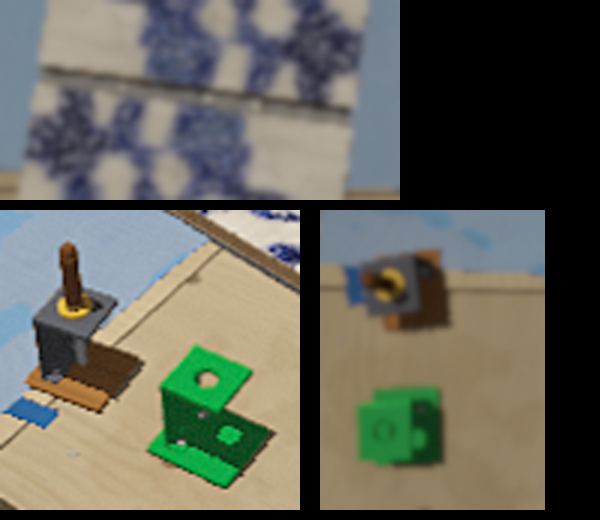

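The crop confirms it: the raker with its brass collar hangs in the grey stand, and the green stand is an empty decoy. The joint is the dark line, yaw about -0.08. Next I go up and over to view the joint with the wrist camera.

```bash
python3 -m pendant '[[[0,0,1],[0,0,-0.5],1],[[0,0,1],[0,0,-0.5],1],[[0,0,1],[0,0,-0.5],1],[[0,0,1],[0,0,-0.5],1],[[0.2,0,1],[0,0,-0.6],1],[[0.9,0.6,0],[0,0,0],1],[[1,0.8,0],[0,0,0],1],[[1,0.8,0],[0,0,0],1],[[1,0.8,0],[0,0,0],1],[[1,0.8,0],[0,0,0],1]]'
python3 -m pendant '[[[1,0.8,0],[0,0,0],1],[[1,0.8,0],[0,0,0],1],[[1,0.8,0],[0,0,0],1],[[1,0.8,0],[0,0,0],1],[[1,0.8,0],[0,0,0],1],[[1,0.8,0],[0,0,0],1],[[0.5,1,0],[0,0,0],1],[[0,1,-0.5],[0,0,0],1],[[0,1,-0.5],[0,0,0],1],[[0,1,-0.5],[0,0,0],1]]'
python3 - <<'E'
from h import *
o=bot.get_obs();p=bot.camera_params("wrist");T=p["camera_from_world"];print(o["tool_pos"],o["tcp_rot"],o["joint_positions"],p["fovy"],p["distortion"]);print(np.round(T,3),-np.array(T)[:3,:3].T@np.array(T)[:3,3])
print(proj(p,[[586,101,32],[564,-161,32]]))
E
```

```text
time: 0.93
tool_pos: [276.1, -395.2, 393.4]
tcp_rot: [-3.141, 0.0, -0.078]
contact_force: [0.7, -1.3, -0.1]
grip_width: 92.0
finger_force: 0.0
time: 1.77
tool_pos: [470.1, -131.0, 347.6]
tcp_rot: [-3.141, 0.001, -0.077]
contact_force: [0.2, -0.0, -0.1]
grip_width: 92.1
finger_force: 0.0
[ 470.09457003 -130.96206739  347.59820481] [-3.14137579e+00  7.74086016e-04 -7.67397214e-02] [-4.28863417e-01  2.11154322e-01  1.41964026e+00 -6.35337498e-05
  1.51159946e+00  1.21867650e+00] 58.383567503679345 [-0.06174795  0.          0.          0.          0.        ]
[[-7.60000e-02 -9.97000e-01 -1.00000e-03 -9.36880e+01]
 [-9.50000e-01  7.20000e-02  3.04000e-01  3.86264e+02]
 [-3.03000e-01  2.40000e-02 -9.53000e-01  6.37123e+02]
 [ 0.00000e+00  0.00000e+00  0.00000e+00  1.00000e+00]] [ 553.07420565 -136.64448046  489.22389795]
[[ 71.69541449  72.26614691]
 [275.95745917  71.56718885]]
```

```bash
python3 -m pendant '[[[0.7,1,-0.5],[0,0,0],1],[[0,1,-0.7],[0,0,0],1],[[0,1,-0.7],[0,0,0],1],[[0,0.2,-1],[0,0,0],1],[[0,0,-1],[0,0,0],1],[[0,0,-1],[0,0,0],1],[[0,0,-0.8],[0,0,0],1],[[0,0,0],[0,0,0],1],[[0,0,0],[0,0,0],1],[[0,0,0],[0,0,0],1]]'
python3 - <<'E'
from h import *
import pickle
p=bot.camera_params("wrist");im=bot.capture("wrist");pickle.dump(p,open("w1.pkl","wb"))
cv2.imwrite("pics/w1raw.png",im)
print(proj(p,[[586,101,32],[564,-161,32]]),bot.get_obs()["tool_pos"])
out=cv2.resize(im,(800,600),interpolation=cv2.INTER_CUBIC);cv2.imwrite("pics/w1.png",out)
E
```

```text
time: 2.6
tool_pos: [492.0, -36.9, 179.0]
tcp_rot: [3.141, -0.002, -0.077]
contact_force: [-0.1, 0.2, 0.3]
grip_width: 91.8
finger_force: 0.0
[[ 81.72484264  84.36176383]
 [402.89502202  86.0590799 ]] [492.23193893 -36.9269129  179.43532526]
```

View pics/w1.png

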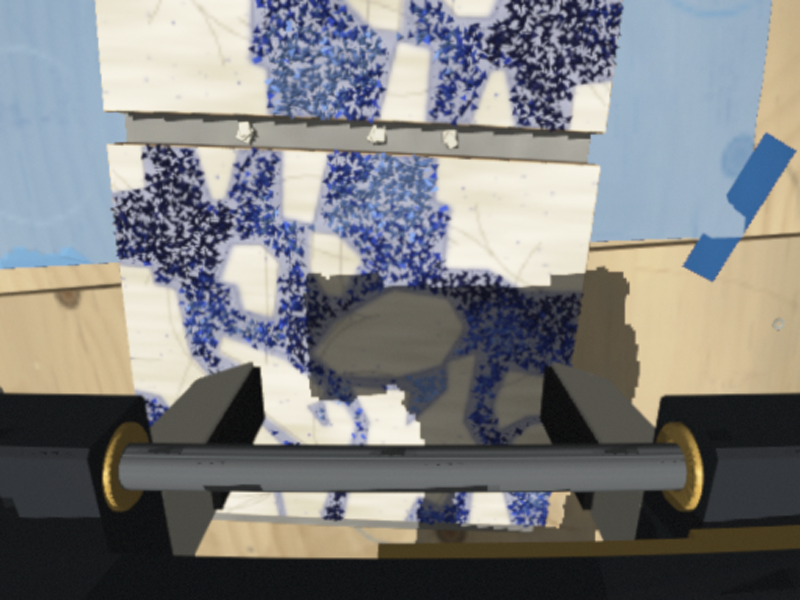

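The wrist view shows the joint as a grey strip. Its panel edges are at (106,112)–(606,132) on the far side and (108,145)–(600,163) on the near side. The floor ends are at x≈125 and 589, and the chips are at (246,132), (377,133) and (451,138).

```bash
python3 - <<'E'
from h import *
import pickle
p=pickle.load(open("w1.pkl","rb"));k=512/800
P=lambda u,v,z:at_z(p,((u+.5)*k-.5,(v+.5)*k-.5),z)
fl,fr,nl,nr=P(106,112,32),P(606,132,32),P(108,145,32),P(600,163,32)
d=(fl-fr)/np.linalg.norm(fl-fr);d2=(nl-nr)/np.linalg.norm(nl-nr)
print(fl,fr,nl,nr,np.linalg.norm(fl-fr),np.linalg.norm(nl-nr),"yaw",np.arctan2(-d[0],d[1]),np.arctan2(-d2[0],d2[1]))
n=np.array([d[1],-d[0],0]);print("gap",(fl-nl)@n,(fr-nr)@n)
print("floor ends",P(125,130,10),P(589,150,10))
JL=(fl+nl)/2;JR=(fr+nr)/2;print("JL",JL,"JR",JR,np.linalg.norm(JL-JR))
for c in [(246,132),(377,133),(451,138)]:
    X=P(*c,14);print("chip",X,"along",np.linalg.norm((X-JR)[:2]),"across",(X-JR)@n)
# top-edge check: profile for edges in the raw
im=cv2.imread("pics/w1raw.png").astype(int).sum(2)
for c in (75,85,350,380):print(c,im[66:112,c].tolist())
q=bot.camera_params("top");s=bot.camera_params("scene")
print("collar tri",tri([(q,(137.7,210.7)),(s,(189.7,266.7))]),at_z(q,(137.7,210.7),90),at_z(s,(189.7,266.7),90))
E
```

```text
[597.15777943 110.67490175  32.        ] [ 566.17040927 -148.31417972   32.        ] [580.56494131 113.28836835  32.        ] [ 550.48643868 -145.48230956   32.        ] 260.8362732235128 260.5129172721629 yaw -0.11908131665297828 -0.11571685239674838
gap 16.785810907258703 15.90932616239152
floor ends [588.16423354 113.41227685  10.        ] [ 556.28222416 -146.86819427   10.        ]
JL [588.86136037 111.98163505  32.        ] JR [ 558.32842398 -146.89824464   32.        ] 260.67422640590524
chip [580.5875224   43.46886921  14.        ] along 191.66404331596434 across -0.5141645620807574
chip [574.03726593 -28.55019055  14.        ] along 119.38605287950953 across 1.537836681403682
chip [568.29030452 -68.93425749  14.        ] along 78.5978521124016 across 0.6292045248674241
75 [717, 718, 719, 710, 611, 370, 517, 538, 540, 541, 541, 540, 543, 536, 540, 535, 535, 537, 537, 537, 537, 535, 535, 534, 519, 347, 410, 663, 700, 703, 702, 700, 699, 696, 695, 695, 693, 693, 693, 698, 703, 708, 711, 710, 702, 690]
85 [714, 718, 718, 712, 636, 336, 196, 196, 215, 234, 268, 406, 472, 474, 480, 477, 476, 480, 481, 480, 480, 483, 485, 481, 451, 327, 468, 671, 703, 704, 704, 704, 701, 698, 698, 694, 692, 693, 694, 698, 703, 708, 711, 714, 717, 717]
350 [317, 294, 260, 217, 140, 113, 120, 254, 513, 536, 368, 201, 162, 170, 223, 328, 337, 206, 196, 196, 221, 328, 474, 482, 484, 480, 486, 482, 478, 479, 481, 481, 478, 479, 479, 468, 377, 365, 571, 681, 700, 705, 706, 709, 709, 708]
380 [714, 713, 708, 704, 698, 695, 692, 692, 693, 695, 696, 698, 698, 700, 701, 700, 700, 664, 406, 291, 499, 535, 539, 536, 538, 537, 536, 536, 539, 537, 537, 537, 532, 534, 539, 535, 538, 530, 488, 479, 649, 717, 721, 717, 716, 714]
collar tri [491.11621465 341.08499405  87.93255405] [490.17508534 339.81117959  90.        ] [490.40420044 342.97691901  90.        ]
```

Gap 16–16.8 mm, length 261 mm, and chips at +60, -12 and -52 mm from the middle: all consistent with the description. Yaw is about -0.118. Now to the stand.

```bash
python3 -m pendant '[[[0,0.5,1],[0,0,0],1],[[-0.2,1,0.7],[0,0,-0.3],1],[[-0.2,1,0.3],[0,0,0],1],[[-0.2,1,0],[0,0,0],1],[[-0.2,1,0],[0,0,0],1],[[-0.2,1,0],[0,0,0],1],[[-0.2,1,0],[0,0,0],1],[[-0.2,1,0],[0,0,0],1],[[-0.2,1,0],[0,0,0],1],[[-0.2,1,0],[0,0,0],1]]'
python3 -m pendant '[[[0,1,0],[0,0,0],1],[[0,1,0],[0,0,0],1],[[0,1,0],[0,0,0],1],[[0,0.1,0],[0,0,0],1],[[0,0,0],[0,0,0],1],[[0,0,0],[0,0,0],1],[[0,0,0],[0,0,0],1],[[0,0,0],[0,0,0],1],[[0,0,0],[0,0,0],1],[[0,0,0],[0,0,0],1]]'
python3 - <<'E'
from h import *
import pickle
p=bot.camera_params("wrist");im=bot.capture("wrist");pickle.dump(p,open("w2.pkl","wb"))
cv2.imwrite("pics/w2raw.png",im)
print(proj(p,[[490,341,90],[490,341,161]]),bot.get_obs()["tool_pos"])
cv2.imwrite("pics/w2.png",cv2.resize(im,(800,600),interpolation=cv2.INTER_CUBIC))
E
```

```text
time: 3.48
tool_pos: [437.3, 250.0, 239.9]
tcp_rot: [-3.14, -0.003, -0.113]
contact_force: [1.1, -0.2, 0.4]
grip_width: 91.8
finger_force: 0.0
time: 4.32
tool_pos: [437.4, 340.7, 238.0]
tcp_rot: [3.142, -0.0, -0.114]
contact_force: [0.3, 0.5, -0.5]
grip_width: 91.6
finger_force: 0.0
[[250.6271027  120.79066241]
 [248.53170858 132.81186078]] [437.36515109 340.79366666 237.92928446]
```

View pics/w2.png

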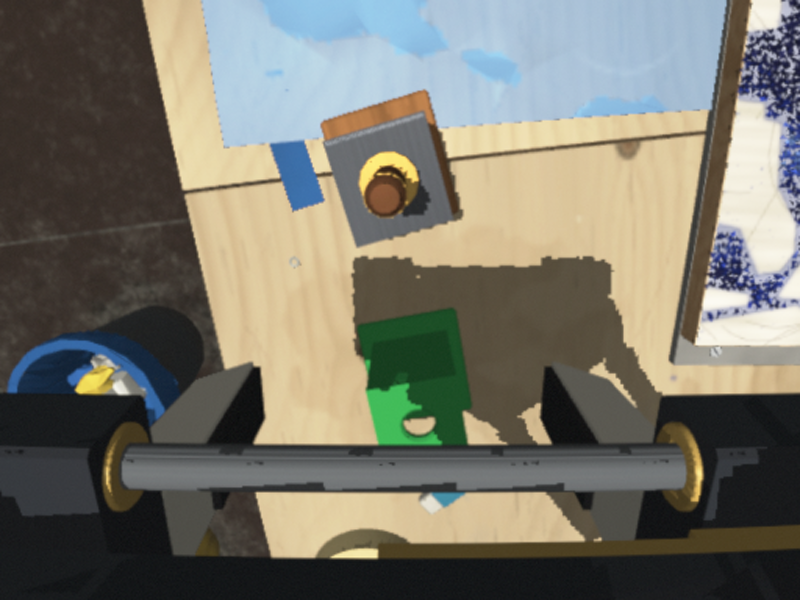

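The wrist view shows the raker's dome top at (385,197), the collar centre at (388,182), and the stand plate corners at (323,143), (423,115), (459,212) and (359,246). The empty green decoy is below them.

```bash
python3 - <<'E'
from h import *
import pickle
p=pickle.load(open("w2.pkl","rb"));k=512/800
P=lambda u,v,z:at_z(p,((u+.5)*k-.5,(v+.5)*k-.5),z)
print("collar",P(388,182,90),"dome",P(385,197,159))
C=[P(*c,85) for c in [(323,143),(423,115),(459,212),(359,246)]]
print(np.mean(C,0),[np.linalg.norm(C[i]-C[i-1]) for i in range(4)])
im=cv2.imread("pics/w2raw.png");h=cv2.cvtColor(im,cv2.COLOR_BGR2HSV)
m=cv2.inRange(h,(20,130,120),(35,255,255));m[:90]=0;m[145:]=0;m[:,:220]=0;m[:,280:]=0
ys,xs=np.nonzero(m);print("collar bbox",xs.min(),xs.max(),ys.min(),ys.max())
a,b=((xs.min()+xs.max())/2,ys.min()+(xs.max()-xs.min())/2);print(a/k,b/k,at_z(p,(a,b),90))
t=proj(p,[[490,341,90],[490,341+32,90]]);print("expected diam px",np.linalg.norm(t[0]-t[1]))
E
```

```text
collar [493.89987307 342.6109986   90.        ] dome [494.26204068 342.01445005 159.        ]
[494.18922926 341.05713502  85.        ] [np.float64(58.551582960255494), np.float64(54.742595648639046), np.float64(54.74835731431315), np.float64(58.51286948380622)]
collar bbox 230 267 97 130
388.28125 180.46875 [494.51571191 342.2352288   90.        ]
expected diam px 38.23749882421503
```

Raker axis at (494.3, 342.2) and upright; the plate measures 58.5×54.7 mm against 60×56, which fits. Descend and grip.

```bash
python3 -m pendant '[[[1,0.05,0],[0,0,0],1],[[0.9,0,0],[0,0,0],1],[[0,0,-0.4],[0,0,0],1],[[0,0,-0.8],[0,0,0],1],[[0,0,-0.8],[0,0,0],1],[[0,0,-0.8],[0,0,0],1],[[0,0,-0.6],[0,0,0],1],[[0,0,-0.4],[0,0,0],1],[[0,0,0],[0,0,0],1],[[0,0,0],[0,0,0],1]]'
python3 -m pendant '[[[0,0,0],[0,0,0],0],[[0,0,0],[0,0,0],0],[[0,0,0],[0,0,0],-0.4],[[0,0,0],[0,0,0],-0.5],[[0,0,0],[0,0,0],-0.6],[[0,0,0],[0,0,0],-0.7],[[0,0,0],[0,0,0],-0.8],[[0,0,0],[0,0,0],-1],[[0,0,0],[0,0,0],-1],[[0,0,0],[0,0,0],-1]]'
```

```text
time: 5.2
tool_pos: [494.1, 342.6, 123.4]
tcp_rot: [3.141, 0.001, -0.114]
contact_force: [-0.4, 0.6, 0.3]
grip_width: 91.8
finger_force: 0.0
time: 6.03
tool_pos: [494.2, 342.9, 123.7]
tcp_rot: [3.141, 0.0, -0.113]
contact_force: [0.2, 0.5, 0.8]
grip_width: 30.0
finger_force: 0.0
```

```bash
python3 -m pendant '[[[0,0,0],[0,0,0],-1],[[0,0,0],[0,0,0],-1],[[0,0,0],[0,0,0],-1],[[0,0,0],[0,0,0],-1],[[0,0,0],[0,0,0],-1],[[0,0,0],[0,0,0],-1],[[0,0,0],[0,0,0],-1],[[0,0,0],[0,0,0],-1],[[0,0,0],[0,0,0],-1],[[0,0,0],[0,0,0],-1]]'
```

```text
time: 6.87
tool_pos: [494.2, 342.9, 123.7]
tcp_rot: [3.141, -0.0, -0.113]
contact_force: [0.5, -0.1, -0.2]
grip_width: 17.1
finger_force: 30.0
```

Gripped: width 17.1 mm, force 30 N. Now lift straight up and carry it to over the joint's left end.

```bash
python3 -m pendant '[[[0,0,0.3],[0,0,0],-1],[[0,0,0.6],[0,0,0],-1],[[0,0,0.8],[0,0,0],-1],[[0,0,0.8],[0,0,0],-1],[[0,0,0.6],[0,0,0],-1],[[0.2,-0.5,0],[0,0,0],-1],[[0.35,-1,0],[0,0,0],-1],[[0.35,-1,0],[0,0,0],-1],[[0.35,-1,0],[0,0,0],-1],[[0.35,-1,0],[0,0,0],-1]]'
python3 -m pendant '[[[0.35,-1,0],[0,0,0],-1],[[0.35,-1,0],[0,0,0],-1],[[0.35,-1,0],[0,0,0],-1],[[0.4,-0.7,0],[0,0,0],-1],[[0,-0.35,-0.3],[0,0,0],-1],[[0,0,-0.5],[0,0,0],-1],[[0,0,-0.5],[0,0,0],-1],[[0,0,-0.5],[0,0,0],-1],[[0,0,0],[0,0,0],-1],[[0,0,0],[0,0,0],-1]]'
python3 - <<'E'
from h import *
import pickle
p=bot.camera_params("wrist");im=bot.capture("wrist");pickle.dump(p,open("w3.pkl","wb"))
cv2.imwrite("pics/w3raw.png",im)
o=bot.get_obs();t=o["tool_pos"];print(t,o["tcp_rot"],o["grip_width"],proj(p,[t,t-[0,0,108.7]])/.64)
cv2.imwrite("pics/w3.png",cv2.resize(im,(800,600),interpolation=cv2.INTER_CUBIC))
cv2.imwrite("pics/s3.png",bot.capture("scene"))
E
```

```text
time: 7.7
tool_pos: [542.4, 206.7, 217.7]
tcp_rot: [-3.141, -0.001, -0.113]
contact_force: [0.2, -0.2, -0.7]
grip_width: 17.4
finger_force: 30.0
time: 8.53
tool_pos: [584.9, 86.8, 162.3]
tcp_rot: [3.141, 0.002, -0.113]
contact_force: [-0.2, 0.3, -1.0]
grip_width: 17.6
finger_force: 30.0
[585.5770669   86.84986058 163.25991662] [-3.14154787e+00 -1.34414332e-04 -1.12698805e-01] 17.788406319682363 [[404.2620424  418.81076527]
 [403.37517809 303.74902295]]
```

View pics/w3.png

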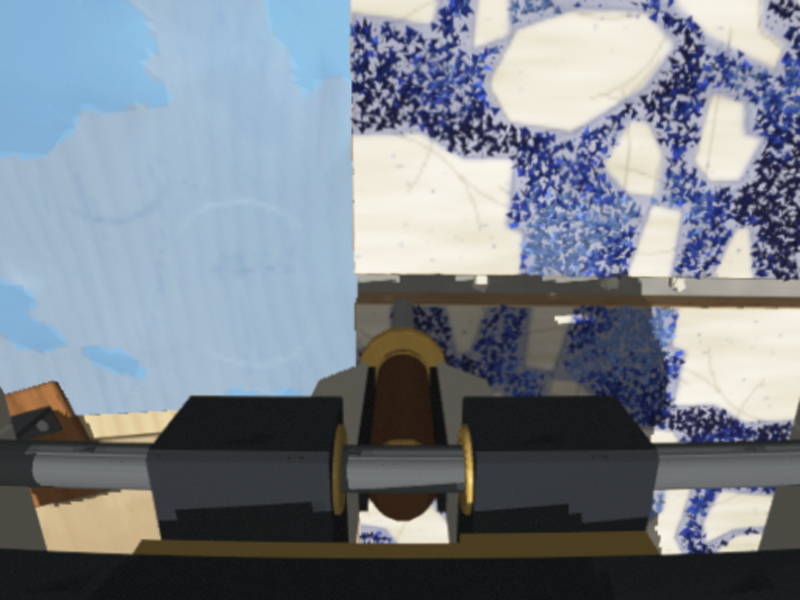

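The raker is held upright, with its tip at about (403,301) against a predicted (403,304). Beside it, the joint's far edge is at row 276 and its near edge at row 306.

```bash
python3 - <<'E'
from h import *
import pickle
p=pickle.load(open("w3.pkl","rb"));k=512/800
P=lambda u,v,z:at_z(p,((u+.5)*k-.5,(v+.5)*k-.5),z)
n=np.array([.993,.1175,0]);JR=np.array([557.8,-147,0]);t=np.array([585.4,86.8,0])
for u,a,b in [(403,276,306),(640,278,307)]:
    f,g=P(u,a,32),P(u,b,32);print(f,g,(f-g)@n,"mid across vs line",((f+g)/2-JR)@n)
print("tcp across",(t-JR)@n)
im=cv2.imread("pics/w3raw.png");
for c in (250,256,258,262,300,420):print(c,im[168:204,c].astype(int).sum(1).tolist())
z=54;X=np.array([[585.4+dx,86.8,z+dz] for dx,dz in [(0,0),(2.5,0),(5,2.5),(-2.5,0)]]);print(proj(p,X))
E
```

```text
[593.57064829  86.24621266  32.        ] [577.07677752  88.09861396  32.        ] 16.1607565148322 mid across vs line 54.846305479864995
[578.51633482 -38.8569911   32.        ] [562.09917212 -39.23853131  32.        ] 16.347073537978492 mid across vs line 25.104587253322403
tcp across 54.878300000000024
250 [721, 722, 722, 725, 724, 720, 653, 465, 479, 487, 420, 279, 234, 207, 207, 206, 206, 204, 197, 186, 189, 190, 191, 190, 183, 185, 223, 259, 249, 240, 234, 216, 178, 152, 140, 179]
256 [720, 719, 720, 720, 720, 716, 671, 482, 260, 240, 241, 241, 225, 207, 206, 204, 205, 201, 198, 181, 181, 177, 176, 188, 189, 192, 191, 192, 194, 194, 190, 195, 192, 191, 190, 189]
258 [720, 719, 718, 719, 717, 713, 682, 517, 258, 202, 206, 205, 208, 206, 204, 204, 200, 201, 197, 183, 178, 179, 178, 190, 190, 190, 196, 196, 190, 194, 196, 188, 191, 184, 192, 189]
262 [716, 717, 717, 715, 714, 709, 659, 454, 239, 204, 201, 203, 199, 203, 202, 201, 201, 198, 196, 183, 179, 179, 170, 179, 182, 182, 185, 185, 184, 185, 190, 191, 181, 184, 188, 187]
300 [697, 693, 687, 684, 686, 685, 669, 591, 463, 489, 441, 301, 216, 205, 205, 204, 200, 202, 202, 188, 171, 171, 165, 162, 167, 167, 197, 246, 286, 295, 293, 292, 288, 287, 286, 287]
420 [704, 707, 712, 713, 710, 701, 702, 707, 682, 518, 488, 492, 492, 491, 491, 492, 490, 493, 491, 485, 430, 287, 229, 226, 224, 222, 237, 313, 387, 382, 366, 383, 410, 418, 392, 359]
[[258.24874784 194.38047821]
 [257.88486305 191.29241052]
 [257.52105202 189.17202027]
 [258.61052098 197.45068469]]
```

Raker is centred over the joint within 0.2 mm, slope dx/dy = 0.119. Lowering slowly.

```bash
python3 -m pendant '[[[0,0,-0.3],[0,0,-0.04],-1],[[0,0,-0.25],[0,0,0],-1],[[0,0,-0.2],[0,0,0],-1],[[0,0,-0.15],[0,0,0],-1],[[0,0,-0.12],[0,0,0],-1],[[0,0,-0.1],[0,0,0],-1],[[0,0,-0.1],[0,0,0],-1],[[0,0,-0.1],[0,0,0],-1],[[0,0,0],[0,0,0],-1],[[0,0,0],[0,0,0],-1]]'
```

```text
time: 9.47
tool_pos: [585.6, 86.4, 123.1]
tcp_rot: [3.141, 0.0, -0.118]
contact_force: [-0.2, -0.1, -0.8]
grip_width: 17.6
finger_force: 30.0
```

```bash
python3 -m pendant '[[[0,0,-0.03],[0,0,0],-1],[[0,0,-0.03],[0,0,0],-1],[[0,0,0],[0,0,0],-1],[[-0.006,-0.05,0],[0,0,0],-1],[[-0.013,-0.11,0],[0,0,0],-1],[[-0.013,-0.11,0],[0,0,0],-1],[[-0.013,-0.11,0],[0,0,0],-1],[[-0.013,-0.11,0],[0,0,0],-1],[[-0.013,-0.11,0],[0,0,0],-1],[[-0.013,-0.11,0],[0,0,0],-1]]'
python3 -m pendant '[[[-0.013,-0.11,0],[0,0,0],-1],[[-0.013,-0.11,0],[0,0,0],-1],[[-0.013,-0.11,0],[0,0,0],-1],[[-0.013,-0.11,0],[0,0,0],-1],[[-0.013,-0.11,0],[0,0,0],-1],[[-0.013,-0.11,0],[0,0,0],-1],[[-0.013,-0.11,0],[0,0,0],-1],[[-0.013,-0.11,0],[0,0,0],-1],[[-0.013,-0.11,0],[0,0,0],-1],[[-0.013,-0.11,0],[0,0,0],-1]]'
```

```text
time: 10.3
tool_pos: [583.1, 64.6, 121.4]
tcp_rot: [3.141, 0.0, -0.118]
contact_force: [-0.3, -0.3, -0.0]
grip_width: 18.0
finger_force: 30.0
time: 11.13
tool_pos: [579.2, 31.8, 121.3]
tcp_rot: [3.142, 0.0, -0.118]
contact_force: [-0.2, -0.4, -0.8]
grip_width: 17.7
finger_force: 30.0
```

```bash
python3 -m pendant '[[[-0.014,-0.11,0],[0,0,0],-1],[[-0.014,-0.11,0],[0,0,0],-1],[[-0.014,-0.11,0],[0,0,0],-1],[[-0.014,-0.11,0],[0,0,0],-1],[[-0.014,-0.11,0],[0,0,0],-1],[[-0.014,-0.11,0],[0,0,0],-1],[[-0.014,-0.11,0],[0,0,0],-1],[[-0.014,-0.11,0],[0,0,0],-1],[[-0.014,-0.11,0],[0,0,0],-1],[[-0.014,-0.11,0],[0,0,0],-1]]'
python3 -m pendant '[[[-0.013,-0.11,0],[0,0,0],-1],[[-0.013,-0.11,0],[0,0,0],-1],[[-0.013,-0.11,0],[0,0,0],-1],[[-0.013,-0.11,0],[0,0,0],-1],[[-0.013,-0.11,0],[0,0,0],-1],[[-0.013,-0.11,0],[0,0,0],-1],[[-0.013,-0.11,0],[0,0,0],-1],[[-0.013,-0.11,0],[0,0,0],-1],[[-0.013,-0.11,0],[0,0,0],-1],[[-0.013,-0.11,0],[0,0,0],-1]]'
python3 - <<'E'
from h import *
p=bot.camera_params("wrist");im=bot.capture("wrist")
cv2.imwrite("pics/w4.png",cv2.resize(im[120:300,200:],None,fx=2,fy=2))
E
```

```text
time: 11.97
tool_pos: [575.0, -1.2, 121.3]
tcp_rot: [3.141, -0.0, -0.118]
contact_force: [0.0, -0.0, -1.4]
grip_width: 17.6
finger_force: 30.0
time: 12.8
tool_pos: [571.1, -34.2, 121.3]
tcp_rot: [3.142, 0.0, -0.118]
contact_force: [0.6, 0.3, -1.0]
grip_width: 17.8
finger_force: 30.0
```

View pics/w4.png

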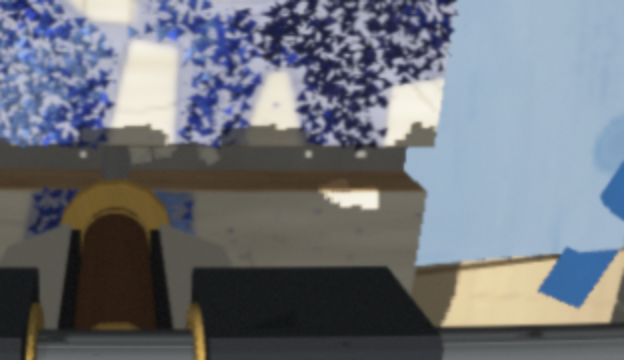

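The picture shows the shank down in the joint at (115,160), with chips being pushed ahead of it at (138,155) and (210,157). No forcing, so I continue.

```bash
python3 -m pendant '[[[-0.0135,-0.11,0],[0,0,0],-1],[[-0.0135,-0.11,0],[0,0,0],-1],[[-0.0135,-0.11,0],[0,0,0],-1],[[-0.0135,-0.11,0],[0,0,0],-1],[[-0.0135,-0.11,0],[0,0,0],-1],[[-0.0135,-0.11,0],[0,0,0],-1],[[-0.0135,-0.11,0],[0,0,0],-1],[[-0.0135,-0.11,0],[0,0,0],-1],[[-0.0135,-0.11,0],[0,0,0],-1],[[-0.0135,-0.11,0],[0,0,0],-1]]'
python3 -m pendant '[[[-0.013,-0.11,0],[0,0,0],-1],[[-0.013,-0.11,0],[0,0,0],-1],[[-0.013,-0.11,0],[0,0,0],-1],[[-0.013,-0.11,0],[0,0,0],-1],[[-0.013,-0.11,0],[0,0,0],-1],[[-0.013,-0.11,0],[0,0,0],-1],[[-0.013,-0.11,0],[0,0,0],-1],[[-0.013,-0.11,0],[0,0,0],-1],[[-0.013,-0.11,0],[0,0,0],-1],[[-0.013,-0.11,0],[0,0,0],-1]]'
```

```text
time: 13.68
tool_pos: [567.0, -67.3, 121.4]
tcp_rot: [3.141, 0.0, -0.118]
contact_force: [0.1, 0.5, -1.3]
grip_width: 17.6
finger_force: 30.0
time: 14.52
tool_pos: [563.1, -100.2, 121.3]
tcp_rot: [3.142, 0.0, -0.118]
contact_force: [0.2, 0.9, -0.3]
grip_width: 17.6
finger_force: 30.0
```

```bash
python3 -m pendant '[[[-0.013,-0.11,0],[0,0,0],-1],[[-0.013,-0.11,0],[0,0,0],-1],[[-0.013,-0.11,0],[0,0,0],-1],[[-0.013,-0.11,0],[0,0,0],-1],[[-0.013,-0.11,0],[0,0,0],-1],[[-0.013,-0.11,0],[0,0,0],-1],[[-0.013,-0.11,0],[0,0,0],-1],[[-0.013,-0.11,0],[0,0,0],-1],[[-0.013,-0.11,0],[0,0,0],-1],[[-0.013,-0.11,0],[0,0,0],-1]]'
```

```text
time: 15.35
tool_pos: [559.3, -133.2, 121.4]
tcp_rot: [3.141, -0.0, -0.118]
contact_force: [-0.7, 0.1, -0.8]
grip_width: 17.3
finger_force: 30.0
```

```bash
python3 -m pendant '[[[-0.013,-0.11,0],[0,0,0],-1],[[-0.013,-0.11,0],[0,0,0],-1],[[-0.013,-0.11,0],[0,0,0],-1],[[-0.013,-0.11,0],[0,0,0],-1],[[-0.013,-0.11,0],[0,0,0],-1],[[-0.013,-0.11,0],[0,0,0],-1],[[-0.013,-0.1,0],[0,0,0],-1],[[-0.01,-0.08,0],[0,0,0],-1],[[0,0,0],[0,0,0],-1],[[0,0,0],[0,0,0],-1]]'
python3 -m pendant '[[[0,0,0.1],[0,0,0],-1],[[0,0,0.4],[0,0,0],-1],[[0,0,0.6],[0,0,0],-1],[[0,0,0.8],[0,0,0],-1],[[0,0,0.8],[0,0,0],-1],[[0,0,0.5],[0,0,0],-1],[[-0.5,0,0],[0,0,0],-1],[[-0.5,0,0],[0,0,0],-1],[[-0.5,0,0],[0,0,0],-1],[[0,0,0],[0,0,0],-1]]'
python3 - <<'E'
from h import *
import pickle
p=bot.camera_params("wrist");im=bot.capture("wrist");pickle.dump(p,open("w5.pkl","wb"))
cv2.imwrite("pics/w5raw.png",im);print(proj(p,[[557.5,-147,10],[557.5,-170,4]])/.64)
cv2.imwrite("pics/w5.png",cv2.resize(im,(800,600),interpolation=cv2.INTER_CUBIC))
E
```

```text
time: 16.18
tool_pos: [556.2, -158.2, 121.3]
tcp_rot: [3.142, 0.0, -0.118]
contact_force: [1.0, -0.2, -0.4]
grip_width: 17.7
finger_force: 30.0
time: 17.02
tool_pos: [509.2, -157.7, 217.7]
tcp_rot: [-3.142, 0.001, -0.118]
contact_force: [0.8, 0.6, -1.1]
grip_width: 17.6
finger_force: 30.0
[[377.90309421 186.89545587]
 [413.31391887 181.72296813]]
```

View pics/w5.png

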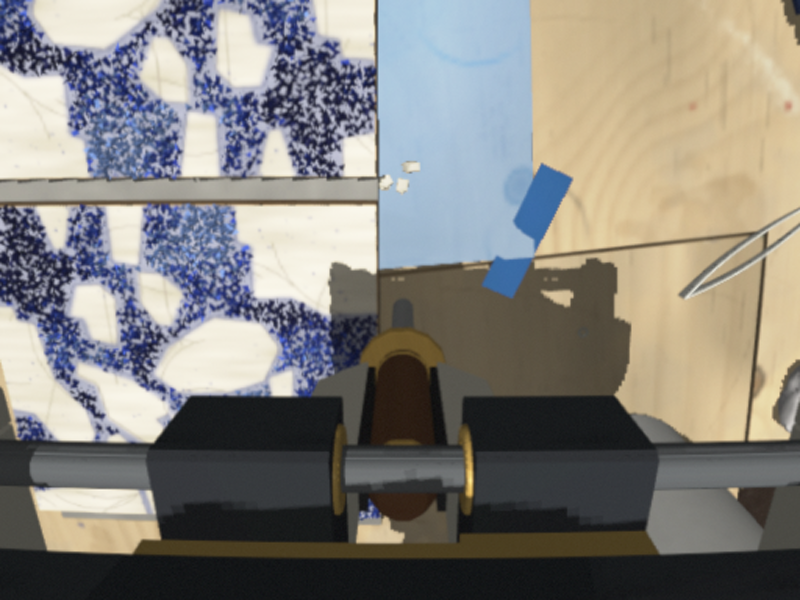

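All three chips lie on the bench past the edge, at (386,183), (403,185) and (412,167), with the board's edge at column 378. The joint is empty and the tweezers lie untouched at (740,250). Now I return the raker.

```bash
python3 -m pendant '[[[0,0.5,0],[0,0,0],-1],[[0,0.9,0],[0,0,0],-1],[[0,0.9,0],[0,0,0],-1],[[0,0.9,0],[0,0,0],-1],[[0,0.9,0],[0,0,0],-1],[[0,0.9,0],[0,0,0],-1],[[0,0.9,0],[0,0,0],-1],[[0,0.9,0],[0,0,0],-1],[[0,0.9,0],[0,0,0],-1],[[0,0.9,0],[0,0,0],-1]]'
python3 -m pendant '[[[0,0.9,0],[0,0,0],-1],[[0,0.9,0],[0,0,0],-1],[[0,0.9,0],[0,0,0],-1],[[0,0.9,0],[0,0,0],-1],[[0,0.9,0],[0,0,0],-1],[[-0.1,0.9,0],[0,0,0],-1],[[-0.2,0.9,0],[0,0,0],-1],[[-0.2,0.9,0],[0,0,0],-1],[[0,0.5,0],[0,0,0],-1],[[0,0.4,0],[0,0,0],-1]]'
python3 -m pendant '[[[0,0,0],[0,0,0],-1],[[0,0,0],[0,0,0],-1],[[0,0,0],[0,0,0],-1],[[0,0,0],[0,0,0],-1],[[0,0,0],[0,0,0],-1],[[0,0,0],[0,0,0],-1],[[0,0,0],[0,0,0],-1],[[0,0,0],[0,0,0],-1],[[0,0,0],[0,0,0],-1],[[0,0,0],[0,0,0],-1]]'
python3 - <<'E'
from h import *
import pickle
p=bot.camera_params("wrist");im=bot.capture("wrist");pickle.dump(p,open("w6.pkl","wb"))
cv2.imwrite("pics/w6raw.png",im);t=bot.get_obs()["tool_pos"];print(t,proj(p,[[494.2,341.5,85],t-[0,0,108.7]]))
cv2.imwrite("pics/w6.png",cv2.resize(im[130:330,160:360],None,fx=3,fy=3,interpolation=cv2.INTER_CUBIC))
E
```

```text
time: 17.9
tool_pos: [511.9, 101.7, 217.5]
tcp_rot: [-3.141, -0.001, -0.118]
contact_force: [0.9, -0.5, -1.2]
grip_width: 17.4
finger_force: 30.0
time: 18.73
tool_pos: [496.1, 345.4, 217.2]
tcp_rot: [-3.141, -0.0, -0.116]
contact_force: [-0.0, 0.2, -0.8]
grip_width: 17.6
finger_force: 30.0
time: 19.57
tool_pos: [496.3, 342.8, 217.4]
tcp_rot: [3.142, -0.0, -0.118]
contact_force: [0.2, -0.1, -0.5]
grip_width: 17.4
finger_force: 30.0
[496.26311672 342.88536543 217.35689771] [[260.06583955 188.36296855]
 [258.19900547 195.1389647 ]]
```

View pics/w6.png

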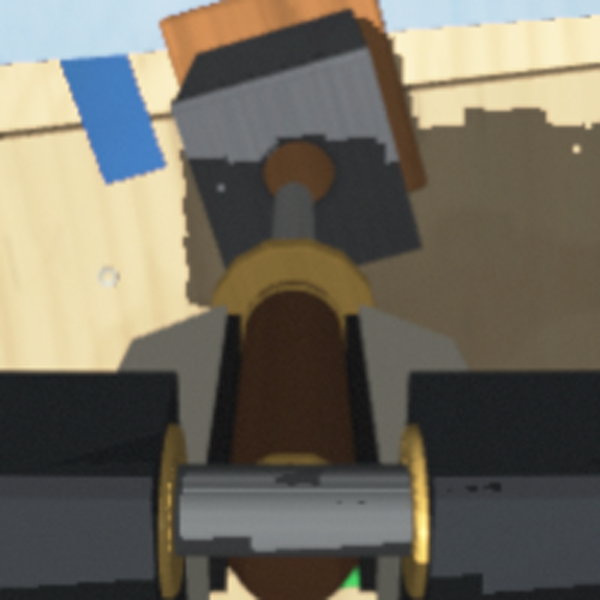

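The hole is visible at crop (299,172), i.e. raw (259.7,187.3), so its centre is about (495.1, 341.9). The raker is 1.2 mm and 1.0 mm off. Correct and lower.

```bash
python3 -m pendant '[[[-0.04,-0.03,-0.1],[0,0,0],-1],[[0,0,-0.3],[0,0,0],-1],[[0,0,-0.4],[0,0,0],-1],[[0,0,-0.4],[0,0,0],-1],[[0,0,-0.4],[0,0,0],-1],[[0,0,-0.4],[0,0,0],-1],[[0,0,-0.4],[0,0,0],-1],[[0,0,-0.3],[0,0,0],-1],[[0,0,-0.2],[0,0,0],-1],[[0,0,0],[0,0,0],-1]]'
```

```text
time: 20.45
tool_pos: [494.3, 341.6, 128.6]
tcp_rot: [3.14, 0.002, -0.118]
contact_force: [-0.0, 0.2, -0.5]
grip_width: 17.5
finger_force: 30.0
```

```bash
python3 -m pendant '[[[0,0,-0.08],[0,0,0],-1],[[0,0,-0.06],[0,0,0],-1],[[0,0,0],[0,0,0],-1],[[0,0,0],[0,0,0],-1],[[0,0,0],[0,0,0],-1],[[0,0,0],[0,0,0],-1],[[0,0,0],[0,0,0],-1],[[0,0,0],[0,0,0],-1],[[0,0,0],[0,0,0],-1],[[0,0,0],[0,0,0],-1]]'
```

```text
time: 21.28
tool_pos: [495.1, 342.0, 126.2]
tcp_rot: [3.142, -0.0, -0.118]
contact_force: [0.0, 0.1, -0.8]
grip_width: 17.8
finger_force: 30.0
```

```bash
python3 -m pendant '[[[0,0,-0.04],[0,0,0],-1],[[0,0,-0.03],[0,0,0],-1],[[0,0,0],[0,0,0],-1],[[0,0,0],[0,0,0],-1],[[0,0,0],[0,0,0],-1],[[0,0,0],[0,0,0],-1],[[0,0,0],[0,0,0],-1],[[0,0,0],[0,0,0],-1],[[0,0,0],[0,0,0],-1],[[0,0,0],[0,0,0],-1]]'
```

```text
time: 22.12
tool_pos: [495.1, 342.0, 124.1]
tcp_rot: [3.142, -0.0, -0.118]
contact_force: [-0.8, -0.2, -0.4]
grip_width: 17.5
finger_force: 30.0
```

Within 0.4 mm of the hanging height, so I release and then lift clear.

```bash
python3 -m pendant '[[[0,0,0],[0,0,0],-0.55],[[0,0,0],[0,0,0],-0.5],[[0,0,0],[0,0,0],-0.4],[[0,0,0],[0,0,0],-0.2],[[0,0,0],[0,0,0],0],[[0,0,0],[0,0,0],0.4],[[0,0,0],[0,0,0],1],[[0,0,0],[0,0,0],1],[[0,0,0],[0,0,0],1],[[0,0,0],[0,0,0],1]]'
python3 -m pendant '[[[0,0,0],[0,0,0],1],[[0,0,0],[0,0,0],1],[[0,0,0.4],[0,0,0],1],[[0,0,0.8],[0,0,0],1],[[0,0,0.9],[0,0,0],1],[[0,0,0.9],[0,0,0],1],[[0,0,0.8],[0,0,0],1],[[-1,0,0.2],[0,0,0],1],[[-1,0,0],[0,0,0],1],[[0,0,0],[0,0,0],1]]'
python3 -m pendant '[[[0,0,0],[0,0,0],1],[[0,0,0],[0,0,0],1],[[0,0,0],[0,0,0],1],[[0,0,0],[0,0,0],1],[[0,0,0],[0,0,0],1],[[0,0,0],[0,0,0],1],[[0,0,0],[0,0,0],1],[[0,0,0],[0,0,0],1],[[0,0,0],[0,0,0],1],[[0,0,0],[0,0,0],1]]'
python3 - <<'E'
from h import *
p=bot.camera_params("wrist");im=bot.capture("wrist");s=bot.capture("scene")
print(proj(p,[[495.1,342,90],[495.1,342,161]]))
a=cv2.resize(im,(600,450));b=cv2.resize(s[230:310,150:230],None,fx=2.5,fy=2.5,interpolation=cv2.INTER_CUBIC)
o=np.zeros((450,800,3),np.uint8);o[:,:600]=a;o[:200,600:]=b;o[220:420,600:]=cv2.resize(s[170:250,240:320],None,fx=2.5,fy=2.5);cv2.imwrite("pics/w7.png",o)
E
```

```text
time: 22.95
tool_pos: [495.0, 342.0, 124.0]
tcp_rot: [3.142, 0.0, -0.118]
contact_force: [0.1, 0.5, -0.1]
grip_width: 69.9
finger_force: 0.0
time: 23.78
tool_pos: [430.8, 342.0, 244.8]
tcp_rot: [3.141, 0.002, -0.116]
contact_force: [-1.2, 0.4, 0.2]
grip_width: 92.0
finger_force: 0.0
time: 24.62
tool_pos: [435.1, 342.0, 244.0]
tcp_rot: [3.141, -0.0, -0.118]
contact_force: [-0.5, -0.1, -0.5]
grip_width: 92.0
finger_force: 0.0
[[249.82439271 111.11285297]
 [247.52886649 119.98367377]]
```

View pics/w7.png

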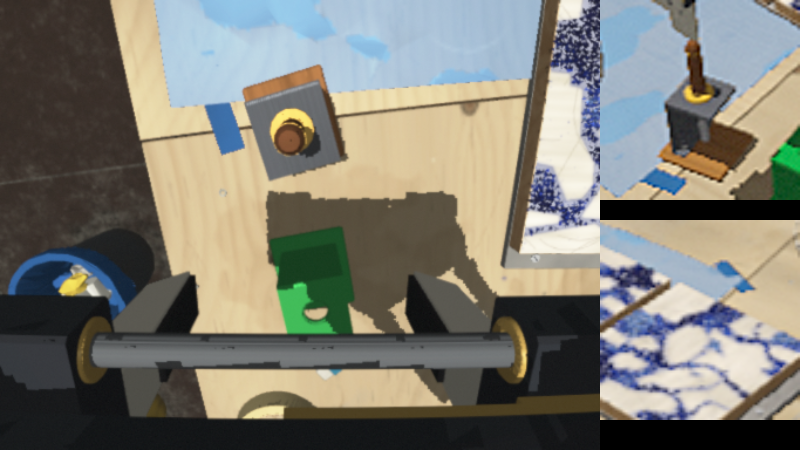

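The raker hangs upright in the grey stand, with its collar at (292,130) resting on the plate. The gripper is clear of it and touches nothing. Handing in.

```bash
python3 -c "
from plant import bot
print(bot.close_job())"
```

```text
the job is handed in; nothing more can be done
None
```

I raked all three chips out of the joint and off the board's right edge onto the bench, hung the raker back in its grey stand, and handed the job in at about 25 s; the hand-in gave no verdict.

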